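# Check handpiece grip sleeves on the fit gauge and sort them

### The arm

A 6-joint arm with a two-finger parallel gripper is mounted at the origin on the work surface. World frame = base frame: x ahead of the robot, y to its left, z up, the work surface at z = 0. Lengths are in m, angles in degrees, forces in N, time in s.
With the tool pointing down it reaches from about 0.2 to 0.875 m from the base axis. Payload 3.4 kg.
Tool frame: the origin (TCP) lies midway between the tips of the shut fingers; the grasp point (between the pads) lies 19 mm behind it (ctrl.hold_point_z is the distance from the TCP to the grasp point, in m); z points along the fingers, y is the line along which they close (so a half turn about z gives the same grasp; the last joint's range is limited). The gripper opens to 94 mm and grips with 3 to 60 N. Pads are 16 mm wide; open, the fingers measure 119 mm over their backs; the gripper's body (75 mm by 177 mm) begins 78 mm behind the grasp point.
Start: joints at [-84.225, 15.808, 86.224, -0, 77.962, -6.933], TCP at [0.126, -0.561, 0.205] pointing down, gripper open.
Joint ranges: [-165.64, 165.64], [-43.16, 119.46], [12.63, 154.43], [-67.54, 247.53], [6.08, 155.33], [-154.97, 154.97]. Speed limits (degrees/s): [147.25, 147.25, 180, 180, 180, 180].

### API

Orientations are given as a 3x3 rotation matrix whose columns are the frame's x, y, z axes.
In Python, from bench import telemetry, imaging, order, ctrl gives the robot as it stands.
- The arm moves only by the tool move_arm, never from a script. Its argument "increments" is a list of rows, each a list of 4 numbers: the shift along the tool's x, y, z each as a share of 30 mm, from -1 to 1, then the turn about the tool's z as a share of 90 degrees, from -1 to 1. In form: [[x, y, z, roll], ...]. A call has 1 to 20 rows; each row shifts and turns the commanded pose from where the row before left it, along the tool's axes as they then stand; what a row does not reach is not made up. A row lasts 1/8 s, in which the tool goes at most 62.5 mm and 10.7 degrees, less where a joint would pass 70% of its speed; a pose out of reach is approached as far as the arm can. A call with a number of a shift or a turn outside -1 to 1 is refused whole. A call with a gripper value outside its range is refused whole. "grip" is the opening, from 0 (shut) to 1 (fully open), set as the call begins (left out, the last holds). The fingers move at their own pace and stop on an object; the grip force is fixed at half the most. Time passes only in rows, so rows that do not move let the fingers close. It gives the time, the measured TCP pose, the force, the opening and the grip force at its end, in the units of the state.
- telemetry.get_state(): the state, without advancing time (a new reading comes with each control period).
- imaging.read_camera(name): name is "side" or "top"; returns a dict with "pixels" (384x512x3 uint8, red, green, blue), "fx", "fy", "cx", "cy" (pixels), "eye" and "orientation" of the camera in the world. Camera axes: x right, y down, z forward; pixel columns grow to the right and rows downward; lengths in m; the calibration is good to about 2 mm. A picture is of the moment at which its call begins. There is no depth.
- order.finish_job(): hands the job in; it is judged then, once.
The state is a dict: "clock": time; "qpos": joint angles; "joint_velocities": joint speeds; "joint_torque": joint torques, N m; "ee_pos": TCP position; "tcp_rot": TCP orientation; "ft_force": force on the tool from outside, world axes, zero at the start; "wrist_torque": the same for the moment, N m; "opening": opening from 0.0 (shut) to 1.0 (fully open); "grip_force": force on a finger pad.
Only numpy, scipy, OpenCV 4.12 (cv2) and the standard library are available. Lean on these libraries where they do the work, as an engineer would, in place of code of your own. Each camera call takes 0.05 s, during which the arm holds its last target. There are 200 camera calls.

### The job

Check the three grip sleeves one at a time: slide the open end of the sleeve along the gauge's level pin as far as it will go, then take it off and lay it flat in a tray before trying the next - the large tray if it went fully home against the block, the small tray if it stopped short. All sleeves finish lengthwise in their tray, lined up with its sides, noses towards the tray's grip tab; leave the other things on the table where they are.

Things in the scene. Friction and masses are not known exactly. Their poses are not given: they have to be found in the camera images.
- sleeve_a: bronze-brown grip sleeve, lying: eight-sided tube 60 mm long, 30 mm across flats, steel cone nose 18 mm long (25 to 14 mm wide) on one end. Origin on its axis, midway along the 60 mm tube; x along the axis: nose at -x, open bore (17 mm wide, 60 mm deep if sound) at the +x end. The three look alike; some may be blocked inside. 90 g
- sleeve_a_nose (a point): tip of that sleeve's nose, on its axis, 48 mm from the sleeve's origin
- sleeve_b: bronze-brown grip sleeve, lying: eight-sided tube 60 mm long, 30 mm across flats, steel cone nose 18 mm long (25 to 14 mm wide) on one end. Origin on its axis, midway along the 60 mm tube; x along the axis: nose at -x, open bore (17 mm wide, 60 mm deep if sound) at the +x end. The three look alike; some may be blocked inside. 90 g
- sleeve_b_nose (a point): tip of that sleeve's nose, on its axis, 48 mm from the sleeve's origin
- sleeve_c: bronze-brown grip sleeve, lying: eight-sided tube 60 mm long, 30 mm across flats, steel cone nose 18 mm long (25 to 14 mm wide) on one end. Origin on its axis, midway along the 60 mm tube; x along the axis: nose at -x, open bore (17 mm wide, 60 mm deep if sound) at the +x end. The three look alike; some may be blocked inside. 90 g
- sleeve_c_nose (a point): tip of that sleeve's nose, on its axis, 48 mm from the sleeve's origin
- gauge: fixed fit gauge: dark base plate 100 x 110 x 10 mm with an aluminium block 45 x 60 mm, top 88 mm above the table; a level steel pin sticks out of the block's front face (-x side). Origin on the table straight under the pin's root; x points from pin tip to block (the way to push), z up
- pin_root (a point): root of the pin, on its axis in the block's face, 70 mm above the table, axes as the gauge's. Pin 14 mm in diameter, 55 mm long towards -x, last 8 mm tapering to 8 mm. A sound sleeve goes on until its end meets the block; a blocked one stops 16 to 32 mm on
- tray_large: large shallow steel tray, fixed, inside 140 (x) x 170 (y) mm, floor 3 mm thick, walls 3 mm thick, rim 10 mm above the table; one flat grip tab 22 x 50 mm sticks out from the middle of its -x side. Origin at the centre of its underside, z up
- tray_small: small shallow steel tray, fixed, inside 140 (x) x 100 (y) mm, floor 3 mm thick, walls 3 mm thick, rim 10 mm above the table; one flat grip tab 22 x 50 mm sticks out from the middle of its -x side. Origin at the centre of its underside, z up
- gel_bottle: bystander: white bottle with cap, 64 mm diameter, 170 mm tall, standing; origin at the centre of its underside
- cream_jar: bystander: low green glass jar with black lid, 54 mm diameter, 42 mm tall; origin at the centre of its underside
- pad: bystander: flat white treatment pad with a blue face, 85 x 60 x 12 mm (x, y, z); origin at the centre of its underside
- bowl: bystander: small glass bowl, 90 mm diameter, 40 mm tall; origin at the centre of its underside
- stick_pot: bystander: clear pot of wooden sticks, 56 mm diameter, sticks up to 125 mm; origin at the centre of its underside
- screwdriver: bystander: screwdriver with black handle, 160 mm long, lying
Mind the look-alikes: they are no part of the job. What is shaped like the gauge but pink is not meant. What is shaped like the sleeve_b but orange is not meant.

How it is judged (in metres and radians):
On the way, in this order (a step that is already met when the one before it is completed fails the run):
1. a first sleeve is on the pin as far as it goes (its end within 6 mm of the block, or pressed with over 1.5 N on the obstruction inside it) (((x of sleeve_a in the frame of pin_root between -0.036 and -0.02 m and y of sleeve_a in the frame of pin_root between -0.005 and 0.005 m and z of sleeve_a in the frame of pin_root between -0.005 and 0.005 m and angle between the x axis of sleeve_a and the x axis of gauge, either way round below 0.15 rad) or (x of sleeve_b in the frame of pin_root between -0.036 and -0.02 m and y of sleeve_b in the frame of pin_root between -0.005 and 0.005 m and z of sleeve_b in the frame of pin_root between -0.005 and 0.005 m and angle between the x axis of sleeve_b and the x axis of gauge, either way round below 0.15 rad) or (x of sleeve_c in the frame of pin_root between -0.074 and -0.02 m and contact force between sleeve_c and gauge above 1.5 N and y of sleeve_c in the frame of pin_root between -0.005 and 0.005 m and z of sleeve_c in the frame of pin_root between -0.005 and 0.005 m and angle between the x axis of sleeve_c and the x axis of gauge, either way round below 0.15 rad))).
2. with one sleeve already laid in its right tray, another is on the pin as far as it goes ((((x of sleeve_a in the frame of pin_root between -0.036 and -0.02 m and y of sleeve_a in the frame of pin_root between -0.005 and 0.005 m and z of sleeve_a in the frame of pin_root between -0.005 and 0.005 m and angle between the x axis of sleeve_a and the x axis of gauge, either way round below 0.15 rad) and ((x of sleeve_b in the frame of tray_large between -0.05 and 0.05 m and y of sleeve_b in the frame of tray_large between -0.085 and 0.085 m and z of sleeve_b in the frame of tray_large between 0.012 and 0.024 m and x of sleeve_b_nose in the frame of tray_large below 0 m and angle between the x axis of sleeve_b and the x axis of tray_large, either way round below 0.35 rad and linear speed of sleeve_b below 0.02 m/s) or (x of sleeve_c in the frame of tray_small between -0.05 and 0.05 m and y of sleeve_c in the frame of tray_small between -0.05 and 0.05 m and z of sleeve_c in the frame of tray_small between 0.012 and 0.024 m and x of sleeve_c_nose in the frame of tray_small below 0 m and angle between the x axis of sleeve_c and the x axis of tray_small, either way round below 0.35 rad and linear speed of sleeve_c below 0.02 m/s))) or ((x of sleeve_b in the frame of pin_root between -0.036 and -0.02 m and y of sleeve_b in the frame of pin_root between -0.005 and 0.005 m and z of sleeve_b in the frame of pin_root between -0.005 and 0.005 m and angle between the x axis of sleeve_b and the x axis of gauge, either way round below 0.15 rad) and ((x of sleeve_a in the frame of tray_large between -0.05 and 0.05 m and y of sleeve_a in the frame of tray_large between -0.085 and 0.085 m and z of sleeve_a in the frame of tray_large between 0.012 and 0.024 m and x of sleeve_a_nose in the frame of tray_large below 0 m and angle between the x axis of sleeve_a and the x axis of tray_large, either way round below 0.35 rad and linear speed of sleeve_a below 0.02 m/s) or (x of sleeve_c in the frame of tray_small between -0.05 and 0.05 m and y of sleeve_c in the frame of tray_small between -0.05 and 0.05 m and z of sleeve_c in the frame of tray_small between 0.012 and 0.024 m and x of sleeve_c_nose in the frame of tray_small below 0 m and angle between the x axis of sleeve_c and the x axis of tray_small, either way round below 0.35 rad and linear speed of sleeve_c below 0.02 m/s))) or ((x of sleeve_c in the frame of pin_root between -0.074 and -0.02 m and contact force between sleeve_c and gauge above 1.5 N and y of sleeve_c in the frame of pin_root between -0.005 and 0.005 m and z of sleeve_c in the frame of pin_root between -0.005 and 0.005 m and angle between the x axis of sleeve_c and the x axis of gauge, either way round below 0.15 rad) and ((x of sleeve_a in the frame of tray_large between -0.05 and 0.05 m and y of sleeve_a in the frame of tray_large between -0.085 and 0.085 m and z of sleeve_a in the frame of tray_large between 0.012 and 0.024 m and x of sleeve_a_nose in the frame of tray_large below 0 m and angle between the x axis of sleeve_a and the x axis of tray_large, either way round below 0.35 rad and linear speed of sleeve_a below 0.02 m/s) or (x of sleeve_b in the frame of tray_large between -0.05 and 0.05 m and y of sleeve_b in the frame of tray_large between -0.085 and 0.085 m and z of sleeve_b in the frame of tray_large between 0.012 and 0.024 m and x of sleeve_b_nose in the frame of tray_large below 0 m and angle between the x axis of sleeve_b and the x axis of tray_large, either way round below 0.35 rad and linear speed of sleeve_b below 0.02 m/s))))).
3. with two sleeves already laid in their right trays, the last is on the pin as far as it goes ((((x of sleeve_a in the frame of pin_root between -0.036 and -0.02 m and y of sleeve_a in the frame of pin_root between -0.005 and 0.005 m and z of sleeve_a in the frame of pin_root between -0.005 and 0.005 m and angle between the x axis of sleeve_a and the x axis of gauge, either way round below 0.15 rad) and (x of sleeve_b in the frame of tray_large between -0.05 and 0.05 m and y of sleeve_b in the frame of tray_large between -0.085 and 0.085 m and z of sleeve_b in the frame of tray_large between 0.012 and 0.024 m and x of sleeve_b_nose in the frame of tray_large below 0 m and angle between the x axis of sleeve_b and the x axis of tray_large, either way round below 0.35 rad and linear speed of sleeve_b below 0.02 m/s) and (x of sleeve_c in the frame of tray_small between -0.05 and 0.05 m and y of sleeve_c in the frame of tray_small between -0.05 and 0.05 m and z of sleeve_c in the frame of tray_small between 0.012 and 0.024 m and x of sleeve_c_nose in the frame of tray_small below 0 m and angle between the x axis of sleeve_c and the x axis of tray_small, either way round below 0.35 rad and linear speed of sleeve_c below 0.02 m/s)) or ((x of sleeve_b in the frame of pin_root between -0.036 and -0.02 m and y of sleeve_b in the frame of pin_root between -0.005 and 0.005 m and z of sleeve_b in the frame of pin_root between -0.005 and 0.005 m and angle between the x axis of sleeve_b and the x axis of gauge, either way round below 0.15 rad) and (x of sleeve_a in the frame of tray_large between -0.05 and 0.05 m and y of sleeve_a in the frame of tray_large between -0.085 and 0.085 m and z of sleeve_a in the frame of tray_large between 0.012 and 0.024 m and x of sleeve_a_nose in the frame of tray_large below 0 m and angle between the x axis of sleeve_a and the x axis of tray_large, either way round below 0.35 rad and linear speed of sleeve_a below 0.02 m/s) and (x of sleeve_c in the frame of tray_small between -0.05 and 0.05 m and y of sleeve_c in the frame of tray_small between -0.05 and 0.05 m and z of sleeve_c in the frame of tray_small between 0.012 and 0.024 m and x of sleeve_c_nose in the frame of tray_small below 0 m and angle between the x axis of sleeve_c and the x axis of tray_small, either way round below 0.35 rad and linear speed of sleeve_c below 0.02 m/s)) or ((x of sleeve_c in the frame of pin_root between -0.074 and -0.02 m and contact force between sleeve_c and gauge above 1.5 N and y of sleeve_c in the frame of pin_root between -0.005 and 0.005 m and z of sleeve_c in the frame of pin_root between -0.005 and 0.005 m and angle between the x axis of sleeve_c and the x axis of gauge, either way round below 0.15 rad) and (x of sleeve_a in the frame of tray_large between -0.05 and 0.05 m and y of sleeve_a in the frame of tray_large between -0.085 and 0.085 m and z of sleeve_a in the frame of tray_large between 0.012 and 0.024 m and x of sleeve_a_nose in the frame of tray_large below 0 m and angle between the x axis of sleeve_a and the x axis of tray_large, either way round below 0.35 rad and linear speed of sleeve_a below 0.02 m/s) and (x of sleeve_b in the frame of tray_large between -0.05 and 0.05 m and y of sleeve_b in the frame of tray_large between -0.085 and 0.085 m and z of sleeve_b in the frame of tray_large between 0.012 and 0.024 m and x of sleeve_b_nose in the frame of tray_large below 0 m and angle between the x axis of sleeve_b and the x axis of tray_large, either way round below 0.35 rad and linear speed of sleeve_b below 0.02 m/s)))).
At the end, for the whole second after the job is handed in: Every sleeve that goes fully onto the pin lies on the floor of the large tray and every one that stops short lies on the floor of the small tray, at rest, axis within 0.35 rad of the tray's x axis, nose tip on the tab's half of the tray (tray x below 0) (x of sleeve_a in the frame of tray_large between -0.05 and 0.05 m and y of sleeve_a in the frame of tray_large between -0.085 and 0.085 m and z of sleeve_a in the frame of tray_large between 0.012 and 0.024 m and x of each of sleeve_a_nose, sleeve_b_nose in the frame of tray_large below 0 m and angle between the x axis of each of sleeve_a, sleeve_b and the x axis of tray_large, either way round below 0.35 rad and linear speed of each of sleeve_a, sleeve_b, sleeve_c below 0.02 m/s and x of sleeve_b in the frame of tray_large between -0.05 and 0.05 m and y of sleeve_b in the frame of tray_large between -0.085 and 0.085 m and z of sleeve_b in the frame of tray_large between 0.012 and 0.024 m and x of sleeve_c in the frame of tray_small between -0.05 and 0.05 m and y of sleeve_c in the frame of tray_small between -0.05 and 0.05 m and z of sleeve_c in the frame of tray_small between 0.012 and 0.024 m and x of sleeve_c_nose in the frame of tray_small below 0 m and angle between the x axis of sleeve_c and the x axis of tray_small, either way round below 0.35 rad); the robot touches nothing.
It fails at once if a bystander is moved more than 30 mm (distance of any of gel_bottle, cream_jar, pad, bowl, stick_pot, screwdriver from where it was at the start of the episode above 0.03 m).
It also fails if it takes over 72 s, if anything falls off the work surface, if the arm or the gripper's body presses on something with over 40 N, if the wrist force passes 120 N, or if a joint passes its speed limit or range.

## Working session

There is one attempt and no reset: what is moved stays moved. The work goes in short steps, Python scripts to look and compute and a tool call to move; the robot and the scene stay as the last step left them, time stands still between calls to the robot, and variables do not carry over. Pictures are saved under pics/ and viewed, at most 10 in all, crops included, and the job is handed in when it is done.

Besides the shell and the picture viewer there is one more tool, called by a JSON object that holds its "name" and its "arguments", one argument or row to a line. move_arm: Moves the arm, as the interface text tells. Its arguments: {"type":"object","properties":{"increments":{"type":"array","items":{"type":"array","items":{"type":"number","minimum":-1,"maximum":1}}},"grip":{"type":"number"}},"required":["increments"]}

```bash
mkdir -p pics; cat > h.py <<'E'
import numpy as np, cv2
from bench import telemetry, imaging, order, ctrl
def ray(c,u,v):
    d=np.array([(u-c["cx"])/c["fx"],(v-c["cy"])/c["fy"],1.]); return np.array(c["eye"]),np.array(c["orientation"])@d
def plane(c,u,v,z):
    e,d=ray(c,u,v); return e+d*(z-e[2])/d[2]
def proj(c,p):
    q=np.array(c["orientation"]).T@(np.array(p)-np.array(c["eye"])); return c["fx"]*q[0]/q[2]+c["cx"],c["fy"]*q[1]/q[2]+c["cy"]
def shot(n,f=None):
    c=imaging.read_camera(n)
    if f: cv2.imwrite(f,c["pixels"][:,:,::-1])
    return c
E
python3 - <<'E'
from h import *
for n in("top","side"):
    c=shot(n,f"pics/{n}0.png"); print(n,c["fx"],c["cx"],c["cy"],c["eye"],np.round(c["orientation"],3).tolist())
    cv2.imwrite(f"pics/{n}0b.png",cv2.resize(c["pixels"][:,:,::-1],(800,600),interpolation=cv2.INTER_CUBIC))
s=telemetry.get_state();print(s, ctrl.hold_point_z)
E
```

```text
top 361.26870746012867 251.7769972198022 190.90431963324244 [ 0.42302467 -0.01623818  1.09716592] [[0.023, -0.997, 0.079], [-1.0, -0.023, 0.001], [0.001, -0.079, -0.997]]
side 383.5727665725581 250.41186951666506 190.67809711702182 [-0.06652813  0.72076617  0.90101913] [[-0.802, -0.381, 0.46], [-0.597, 0.54, -0.593], [-0.023, -0.75, -0.661]]
{'clock': 0.1, 'qpos': array([-8.42272761e+01,  1.58432790e+01,  8.62854890e+01, -7.84377618e-04,
        7.79630858e+01, -6.93336500e+00]), 'joint_velocities': array([-0.00027439, -0.0923798 , -0.20603118,  0.05813626, -0.03799363,
        0.02268119]), 'joint_torque': array([ 9.01887870e-04, -4.05457127e+01, -2.37779117e+01,  7.03991647e-02,
        2.99482327e-02, -4.53213249e-05]), 'ee_pos': array([ 0.12640477, -0.56042422,  0.20471565]), 'tcp_rot': array([[ 9.75510561e-01,  2.19952531e-01, -1.74570028e-04],
       [ 2.19952526e-01, -9.75509275e-01,  1.59367179e-03],
       [ 1.80237462e-04, -1.59304078e-03, -9.99998715e-01]]), 'ft_force': array([ 0.11161998, -0.43424766, -0.17991067]), 'wrist_torque': array([ 0.04445054, -0.02074846, -0.05841969]), 'grip_force': 0.0, 'opening': 0.9992682510616194} 0.0188
```

View pics/top0b.png

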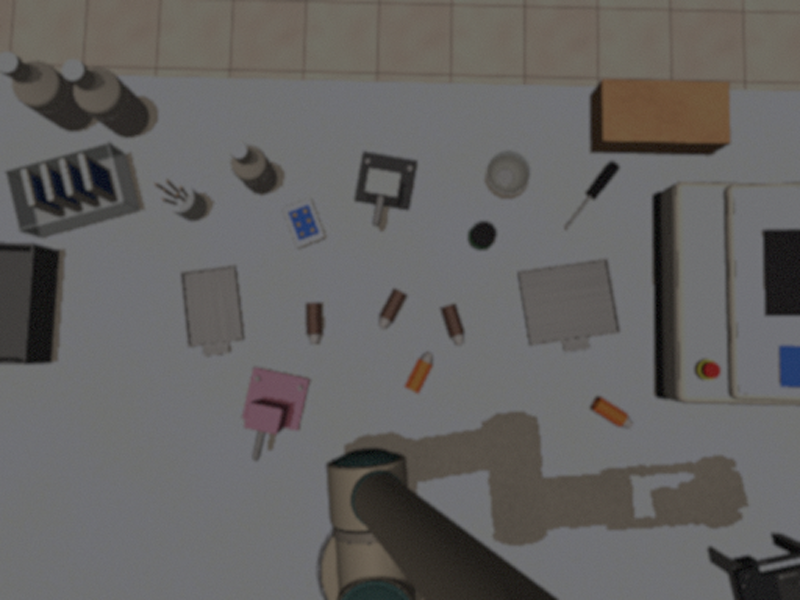

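View pics/side0b.png

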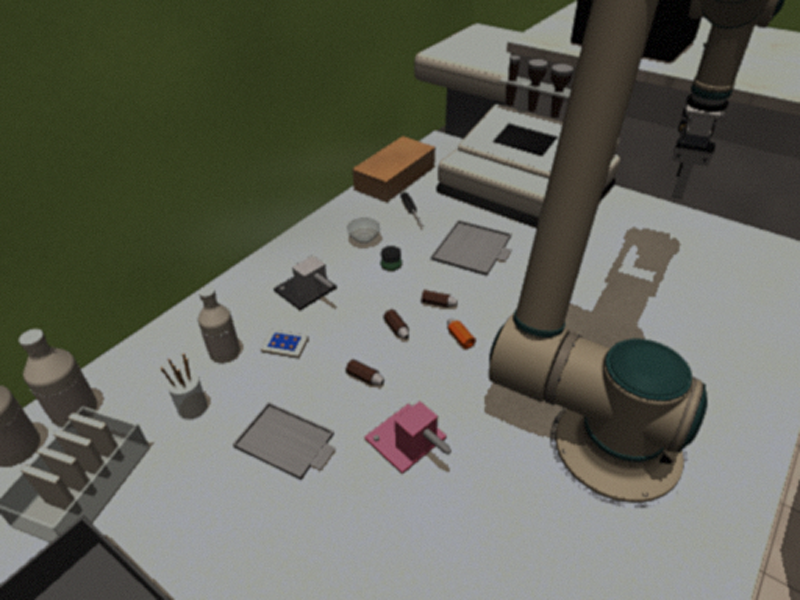

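The top view (800x600 scale) shows three brown sleeves at about (314,322), (392,308) and (453,323). Their noses point down the picture, which is -x. The dark gauge is at (385,185) with its pin pointing down. The small tray is at (213,307) and the large one at (570,303), both with tabs towards -x. The pink gauge and the orange sleeves are decoys.

```bash
cat >> h.py <<'E'
def sleeves(c,z=0.02,show=True):
    im=c["pixels"].astype(float); r,g,b=im[...,0],im[...,1],im[...,2]
    m=((r>1.35*g)&(r<110)&(r>25)&(g<55)&(g/(r+1)>.38)).astype(np.uint8)
    n,l,st,ce=cv2.connectedComponentsWithStats(m,connectivity=8); out=[]
    for i in range(1,n):
        if 60<st[i,4]<1500:
            ys,xs=np.nonzero(l==i)
            P=np.array([plane(c,x,y,z)[:2] for x,y in zip(xs,ys)]); ctr=P.mean(0)
            w,v=np.linalg.eigh(np.cov(P.T)); a=v[:,1]; a=a*np.sign(a[0])
            t=(P-ctr)@a
            if show: print("uv",ce[i].round(1),"A",st[i,4],"ctr",ctr.round(4),"ang",np.degrees(np.arctan2(a[1],a[0])).round(1),"len",np.ptp(t).round(3),"wid",(np.sqrt(12*w[0])).round(3), im[ys,xs].mean(0).round())
            out.append((ctr,a))
    return out
E
python3 - <<'E'
from h import *
t=shot("top"); s=shot("side")
sleeves(t); print(); sleeves(s)
g=lambda c,u0,u1,v0,v1:cv2.resize(np.clip(c["pixels"][v0:v1,u0:u1,::-1].astype(float)*1.8,0,255).astype(np.uint8),(400,400),interpolation=cv2.INTER_NEAREST)
cv2.imwrite("pics/g.png",np.hstack([g(t,220,276,92,148),g(s,168,224,155,211)]))
# trays
for nm,z in(("L",(325,400,160,228)),("S",(112,160,165,232))):
    u0,u1,v0,v1=z; im=t["pixels"][v0:v1,u0:u1].astype(int); gr=im.mean(2)
    print(nm,np.percentile(gr,[5,25,50,75,95]))
    m=(gr<(np.percentile(gr,90)*0.87)).astype(np.uint8)
    cs,_=cv2.findContours(cv2.morphologyEx(m,cv2.MORPH_CLOSE,np.ones((3,3))),0,2); k=max(cs,key=cv2.contourArea)
    m2=np.zeros_like(m); cv2.drawContours(m2,[k],-1,1,-1); m2=cv2.morphologyEx(m2,cv2.MORPH_OPEN,np.ones((25,25)))
    cs,_=cv2.findContours(m2,0,2); k=max(cs,key=cv2.contourArea)
    R=cv2.minAreaRect(k); B=cv2.boxPoints(R)+[u0,v0]
    W=np.array([plane(t,x,y,.01)[:2] for x,y in B]); print(W.round(4).tolist(),"c",W.mean(0).round(4),[np.linalg.norm(W[i]-W[i-1]).round(3) for i in range(4)],[np.degrees(np.arctan2(*(W[i]-W[i-1])[::-1])).round(1) for i in range(4)])
E
```

```text
uv [177.9 261.6] A 180 ctr [0.2946 0.1971] ang 56.5 len 0.077 wid 0.037 [60. 36. 42.]

uv [252. 114.] A 340 ctr [ 0.8523 -0.4936] ang 67.1 len 0.267 wid 0.1 [49. 34. 23.]
uv [278.  190.2] A 86 ctr [ 0.4702 -0.1276] ang 15.3 len 0.057 wid 0.03 [55. 35. 27.]
uv [251.8 204.9] A 93 ctr [ 0.5006 -0.0152] ang -33.4 len 0.068 wid 0.027 [54. 34. 27.]
uv [230.4 236.8] A 128 ctr [0.4696 0.1368] ang -1.0 len 0.059 wid 0.029 [56. 36. 28.]
uv [264.5 282.5] A 387 ctr [0.2893 0.2119] ang 89.9 len 0.098 wid 0.065 [63. 29. 36.]
L [ 86.31666667  91.33333333  94.         112.         113.66666667]
[[0.5816, -0.2636], [0.5857, -0.4396], [0.4373, -0.4384], [0.4333, -0.2643]] c [ 0.5095 -0.3515] [np.float64(0.148), np.float64(0.176), np.float64(0.148), np.float64(0.174)] [np.float64(0.3), np.float64(-88.7), np.float64(179.5), np.float64(91.3)]
S [ 80.66666667  93.33333333  95.66666667 111.75       113.66666667]
[[0.5544, 0.3907], [0.5569, 0.2817], [0.4151, 0.2754], [0.4126, 0.3833]] c [0.4847 0.3328] [np.float64(0.142), np.float64(0.109), np.float64(0.142), np.float64(0.108)] [np.float64(3.0), np.float64(-88.7), np.float64(-177.5), np.float64(91.3)]
```

View pics/g.png

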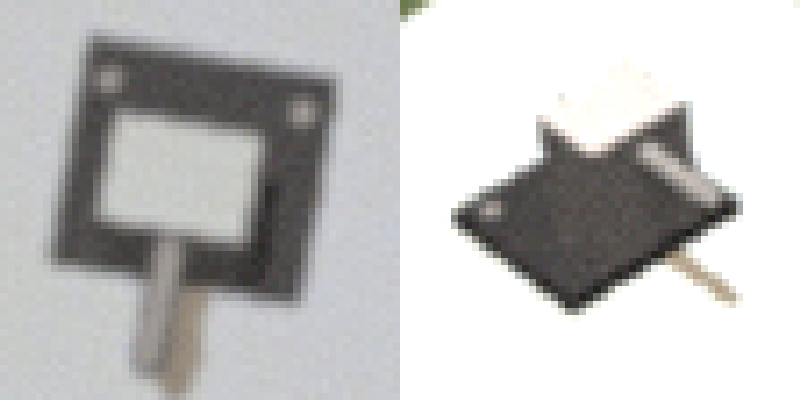

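The crop shows the gauge's plate, block and pin clearly. In the top view the pin runs from crop (168,240) to (150,375). Next I'll fix the sleeve mask for the top view and compute the gauge pose.

```bash
cat >> h.py <<'E'
def top_sl(c,z=0.02,win=(185,310,175,240),thr=62):
    u0,u1,v0,v1=win; im=c["pixels"][v0:v1,u0:u1].astype(float); out=[]
    m=((im.sum(2)/3<thr)&(im[...,0]<100)).astype(np.uint8)
    n,l,st,ce=cv2.connectedComponentsWithStats(m)
    for i in range(1,n):
        if st[i,4]<60: continue
        ys,xs=np.nonzero(l==i); P=np.array([plane(c,x+u0,y+v0,z)[:2] for x,y in zip(xs,ys)]); ctr=P.mean(0)
        w,v=np.linalg.eigh(np.cov(P.T)); a=v[:,1]*np.sign(v[0,1])
        print("uv",(ce[i]+[u0,v0]).round(1),"A",st[i,4],"ctr",ctr.round(4),"ang",np.degrees(np.arctan2(a[1],a[0])).round(1),"len",np.sqrt(12*w[1]).round(3),"wid",np.sqrt(12*w[0]).round(3)); out.append((ctr,a))
    return out
E
python3 - <<'E'
from h import *
t=shot("top"); s=shot("side")
print(t["pixels"][205:209,201].tolist(),t["pixels"][218,201])
top_sl(t)
def rect(c,win,cond,z,close=3):
    u0,u1,v0,v1=win; im=c["pixels"][v0:v1,u0:u1].astype(float); m=cv2.morphologyEx(cond(im.mean(2)).astype(np.uint8),cv2.MORPH_CLOSE,np.ones((close,close)))
    k=max(cv2.findContours(m,0,2)[0],key=cv2.contourArea)
    R=cv2.minAreaRect(k); B=cv2.boxPoints(R)+[u0,v0]; W=np.array([plane(c,x,y,z)[:2] for x,y in B])
    print("c",W.mean(0).round(4),[np.linalg.norm(W[i]-W[i-1]).round(3) for i in range(4)],[np.degrees(np.arctan2(*(W[i]-W[i-1])[::-1])).round(1) for i in range(4)])
rect(t,(222,270,94,137),lambda g:g<62,.01,9)
rect(t,(222,270,94,137),lambda g:g>0,.01,1) if 0 else None
rect(t,(232,260,105,127),lambda g:g>95,.088,1)
for (u,v),z in(((363.8,193.3),.01),((136,195.9),.01)): print("tray",plane(t,u,v,z).round(4))
# pin: rays of axis in top (crop px -> image) 
k=56/400
for u,v in((168,240),(150,372)): print("pin top z70",plane(t,220+u*k-.5,92+v*k-.5,.07).round(4))
# triangulate pin tip and root
def tri(a,b):
    e1,d1=ray(t,*a); e2,d2=ray(s,*b); A=np.stack([d1,-d2],1); q=np.linalg.lstsq(A,e2-e1,rcond=None)[0]; p1=e1+q[0]*d1; p2=e2+q[1]*d2; return ((p1+p2)/2).round(4),np.linalg.norm(p1-p2).round(4)
f=lambda u,v:(220+u*k-.5,92+v*k-.5); fs=lambda u,v:(168+(u-400)*k-.5,155+v*k-.5)
print(tri(f(168,240),fs(643,151)),tri(f(150,372),fs(713,198)))
E
```

```text
[[73, 57, 50], [72, 56, 50], [70, 54, 46], [72, 56, 48]] [100  94  93]
uv [251.2 195.2] A 161 ctr [ 0.4956 -0.0144] ang -27.2 len 0.055 wid 0.027
uv [201.2 203.7] A 176 ctr [0.4669 0.1344] ang 4.1 len 0.056 wid 0.029
uv [289.  204.8] A 168 ctr [ 0.4695 -0.1277] ang 16.2 len 0.055 wid 0.028
c [0.7378 0.0045] [np.float64(0.118), np.float64(0.119), np.float64(0.119), np.float64(0.118)] [np.float64(75.8), np.float64(-13.4), np.float64(-104.3), np.float64(166.2)]
c [0.7156 0.0097] [np.float64(0.057), np.float64(0.041), np.float64(0.057), np.float64(0.041)] [np.float64(80.8), np.float64(-8.6), np.float64(-99.2), np.float64(171.2)]
tray [ 0.5097 -0.3539  0.01  ]
tray [0.4862 0.3329 0.01  ]
pin top z70 [0.6949 0.014  0.07  ]
pin top z70 [0.6405 0.0199 0.07  ]
(array([0.693 , 0.0134, 0.075 ]), np.float64(0.0013)) (array([0.6403, 0.0203, 0.0755]), np.float64(0.0021))
```

```bash
cat >> h.py <<'E'
def go(p,yaw,q=None):
    """tool-axis shifts (30 mm units, after the turn) and roll (90 deg units) from now/q to p,yaw"""
    s=telemetry.get_state(); R=np.array(s["tcp_rot"]); y0=np.degrees(np.arctan2(R[1,0],R[0,0]))
    p0=np.array(s["ee_pos"]) if q is None else np.array(q[:3]); y0=y0 if q is None else q[3]
    a=np.radians(yaw); d=np.array(p)-p0; ca,sa=np.cos(a),np.sin(a)
    print("clk",round(s["clock"],2),"yaw0",y0.round(2),"shift",(np.array([d[0]*ca+d[1]*sa,d[0]*sa-d[1]*ca,-d[2]])/.03).round(2),"roll",round((y0-yaw)/90,3),"F",np.round(s["ft_force"],1))
E
python3 - <<'E'
from h import *
go((.4695,-.1277,.1),16.2)
E
```

```text
clk 0.3 yaw0 12.71 shift [ 15.01 -10.67   3.51] roll -0.039 F [ 0.1 -0.4 -0.2]
```

{"name": "move_arm", "arguments": {
  "increments": [
    [0.5, -0.35, 0, -0.039],
    [1, -0.71, 0.2, 0],
    [1, -0.71, 0.2, 0],
    [1, -0.71, 0.2, 0],
    [1, -0.71, 0.2, 0],
    [1, -0.71, 0.2, 0],
    [1, -0.71, 0.2, 0],
    [1, -0.71, 0.2, 0],
    [1, -0.71, 0.2, 0],
    [1, -0.71, 0.2, 0],
    [1, -0.71, 0.2, 0],
    [1, -0.71, 0.2, 0],
    [1, -0.71, 0.2, 0],
    [1, -0.71, 0.2, 0],
    [1, -0.71, 0.3, 0],
    [0.5, -0.38, 0.5, 0],
    [0, 0, 0, 0]
  ],
  "grip": 0.65
}}

```text
clock: 2.42
ee_pos: [0.4692, -0.1265, 0.1027]
tcp_rot: [[0.959, 0.283, -0.002], [0.283, -0.959, 0.001], [-0.002, -0.002, -1.0]]
ft_force: [-0.3, 0.8, 0.3]
opening: 0.652
grip_force: 0.0
```

```bash
python3 - <<'E'
from h import *
go((.4695,-.1277,.004),16.2)
E
```

```text
clk 2.42 yaw0 16.47 shift [-0.    0.04  3.29] roll 0.003 F [-0.3  0.8  0.3]
```

{"name": "move_arm", "arguments": {
  "increments": [
    [0, 0.04, 0.8, 0],
    [0, 0, 1, 0],
    [0, 0, 1, 0],
    [0, 0, 0.45, 0],
    [0, 0, 0, 0]
  ]
}}

```text
clock: 3.05
ee_pos: [0.4698, -0.13, 0.0058]
tcp_rot: [[0.96, 0.279, -0.001], [0.279, -0.96, 0.0], [-0.001, -0.001, -1.0]]
ft_force: [0.1, 0.4, 0.5]
opening: 0.649
grip_force: 0.0
```

{"name": "move_arm", "arguments": {
  "increments": [
    [0, 0, 0, 0],
    [0, 0, 0, 0],
    [0, 0, 0, 0],
    [0, 0, 0, 0]
  ],
  "grip": 0
}}

```text
clock: 3.55
ee_pos: [0.4707, -0.1299, 0.0065]
tcp_rot: [[0.96, 0.279, 0.001], [0.279, -0.96, -0.0], [0.001, 0.001, -1.0]]
ft_force: [-0.0, 0.3, 3.1]
opening: 0.319
grip_force: 29.8
```

```bash
cat >> h.py <<'E'
root=np.array([.6933,.0131]); gy=-8.3
def onpin(x,lat=0):
    a=np.radians(gy); return root+x*np.array([np.cos(a),np.sin(a)])+lat*np.array([-np.sin(a),np.cos(a)])
E
python3 - <<'E'
from h import *
go((*onpin(-.1),.0625),gy)
E
```

```text
clk 3.55 yaw0 16.22 shift [ 3.32 -5.79 -1.87] roll 0.272 F [-0.   0.3  3.1]
```

{"name": "move_arm", "arguments": {
  "increments": [
    [0, 0, -0.6, 0],
    [0, 0, -1, 0.09],
    [0, 0, -0.27, 0.09],
    [0, 0, 0, 0.092],
    [0.5, -0.9, 0, 0],
    [0.5, -0.9, 0, 0],
    [0.5, -0.9, 0, 0],
    [0.5, -0.9, 0, 0],
    [0.5, -0.9, 0, 0],
    [0.5, -0.9, 0, 0],
    [0.32, -0.39, 0, 0],
    [0, 0, 0, 0],
    [0, 0, 0, 0]
  ]
}}

```text
clock: 5.18
ee_pos: [0.593, 0.027, 0.0618]
tcp_rot: [[0.99, -0.144, -0.001], [-0.144, -0.99, -0.001], [-0.001, 0.001, -1.0]]
ft_force: [-0.3, -0.0, -0.9]
opening: 0.315
grip_force: 29.8
```

```bash
python3 - <<'E'
from h import *
go((*onpin(-.1),.0625),gy)
t=shot("top");s=shot("side")
top_sl(t,.075,(215,275,125,185))
g=lambda c,u0,u1,v0,v1:cv2.resize(np.clip(c["pixels"][v0:v1,u0:u1,::-1].astype(float)*1.8,0,255).astype(np.uint8),(400,400),interpolation=cv2.INTER_NEAREST)
cv2.imwrite("pics/p1.png",np.hstack([g(t,218,274,115,171),g(s,178,234,160,216)]))
print([np.round(proj(s,(*onpin(x),.07)),1) for x in (-.055,-.07,-.13,-.145)])
E
```

```text
clk 5.17 yaw0 -8.28 shift [ 0.04 -0.02 -0.02] roll 0.0 F [-0.3 -0.  -0.9]
uv [244.8 152.5] A 1262 ctr [0.614  0.0068] ang -83.7 len 0.156 wid 0.098
[array([212. , 183.8]), array([214.9, 185.8]), array([227., 194.]), array([230.1, 196.2])]
```

View pics/p1.png

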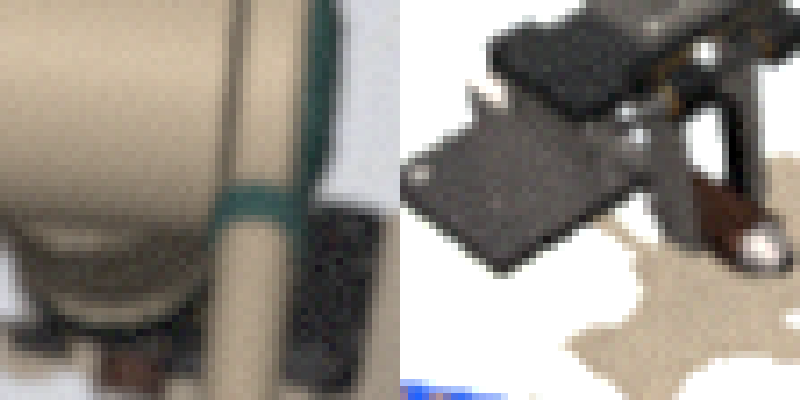

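The side crop shows the nose at about image px (228,193). The pin's axis line extends to about (228,193.7), so the sleeve lines up within about 1.5 mm. The top view is blocked by the arm. I'll advance slowly and watch the force.

{"name": "move_arm", "arguments": {
  "increments": [
    [0.25, 0, 0, 0],
    [0.25, 0, 0, 0],
    [0.2, 0, 0, 0],
    [0.2, 0, 0, 0],
    [0, 0, 0, 0]
  ]
}}

```text
clock: 5.9
ee_pos: [0.6215, 0.0232, 0.0619]
tcp_rot: [[0.99, -0.144, 0.001], [-0.144, -0.99, -0.001], [0.001, 0.001, -1.0]]
ft_force: [0.8, -1.3, -1.5]
opening: 0.318
grip_force: 29.8
```

{"name": "move_arm", "arguments": {
  "increments": [
    [0.2, 0, 0, 0],
    [0.2, 0, 0, 0],
    [0.2, 0, 0, 0],
    [0, 0, 0, 0]
  ]
}}

```text
clock: 6.4
ee_pos: [0.639, 0.0207, 0.0618]
tcp_rot: [[0.99, -0.144, 0.0], [-0.144, -0.99, -0.001], [0.0, 0.001, -1.0]]
ft_force: [-1.5, -4.4, -2.2]
opening: 0.315
grip_force: 29.8
```

{"name": "move_arm", "arguments": {
  "increments": [
    [0.1, 0.04, 0.01, 0],
    [0.15, 0, 0, 0],
    [0.15, 0, 0, 0],
    [0, 0, 0, 0]
  ]
}}

```text
clock: 6.9
ee_pos: [0.6515, 0.0185, 0.062]
tcp_rot: [[0.99, -0.144, 0.002], [-0.144, -0.99, 0.0], [0.002, -0.0, -1.0]]
ft_force: [0.4, -1.1, -1.0]
opening: 0.319
grip_force: 29.8
```

{"name": "move_arm", "arguments": {
  "increments": [
    [0.15, 0, 0, 0],
    [0.1, 0, 0, 0],
    [0.07, 0, 0, 0],
    [0.05, 0, 0, 0],
    [0, 0, 0, 0]
  ]
}}

```text
clock: 7.52
ee_pos: [0.6615, 0.0169, 0.0618]
tcp_rot: [[0.99, -0.144, 0.001], [-0.144, -0.99, 0.0], [0.001, -0.0, -1.0]]
ft_force: [-0.4, -0.0, -1.0]
opening: 0.315
grip_force: 29.8
```

{"name": "move_arm", "arguments": {
  "increments": [
    [0.07, 0, 0, 0],
    [0.05, 0, 0, 0],
    [0.03, 0, 0, 0],
    [0, 0, 0, 0]
  ]
}}

```text
clock: 8.02
ee_pos: [0.6645, 0.0164, 0.0617]
tcp_rot: [[0.99, -0.144, -0.002], [-0.144, -0.99, 0.0], [-0.002, -0.0, -1.0]]
ft_force: [-3.0, 1.0, 1.3]
opening: 0.319
grip_force: 29.8
```

{"name": "move_arm", "arguments": {
  "increments": [
    [0.05, 0, 0, 0],
    [0, 0, 0, 0]
  ]
}}

```text
clock: 8.28
ee_pos: [0.6646, 0.0165, 0.0615]
tcp_rot: [[0.99, -0.144, -0.005], [-0.144, -0.99, 0.001], [-0.005, -0.0, -1.0]]
ft_force: [-6.2, 1.6, 2.3]
opening: 0.315
grip_force: 29.8
```

{"name": "move_arm", "arguments": {
  "increments": [
    [-0.2, 0, 0, 0],
    [-0.5, 0, 0, 0],
    [-0.8, 0, 0, 0],
    [-1, 0, 0, 0],
    [-0.8, 0, -0.3, 0],
    [0, 0, -0.5, 0]
  ]
}}

```text
clock: 9.02
ee_pos: [0.5667, 0.0305, 0.086]
tcp_rot: [[0.99, -0.143, -0.002], [-0.143, -0.99, 0.0], [-0.002, 0.0, -1.0]]
ft_force: [0.1, 0.9, -0.6]
opening: 0.313
grip_force: 29.8
```

```bash
cat >> h.py <<'E'
TL=(np.array([.5097,-.3539]),10.8); TS=(np.array([.4862,.3329]),6.)
def tr(T,x,y):
    a=np.radians(T[1]); return T[0]+x*np.array([np.cos(a),np.sin(a)])+y*np.array([-np.sin(a),np.cos(a)])
E
python3 - <<'E'
from h import *
go((*tr(TL,.005,-.04),.045),10.8)
E
```

```text
clk 9.03 yaw0 -8.24 shift [-4.1  13.56  1.37] roll -0.212 F [ 0.1  0.9 -0.6]
```

{"name": "move_arm", "arguments": {
  "increments": [
    [0, 0, 0, -0.1],
    [0, 0, 0, -0.112],
    [-0.3, 1, 0, 0],
    [-0.3, 1, 0, 0],
    [-0.3, 1, 0, 0],
    [-0.3, 1, 0, 0],
    [-0.3, 1, 0, 0],
    [-0.3, 1, 0, 0],
    [-0.3, 1, 0, 0],
    [-0.3, 1, 0, 0],
    [-0.3, 1, 0, 0],
    [-0.3, 1, 0, 0],
    [-0.3, 1, 0.2, 0],
    [-0.3, 1, 0.4, 0],
    [-0.3, 1, 0.4, 0],
    [-0.2, 0.56, 0.37, 0],
    [0, 0, 0, 0]
  ]
}}

```text
clock: 11.15
ee_pos: [0.5244, -0.3934, 0.0439]
tcp_rot: [[0.983, 0.186, -0.001], [0.186, -0.983, 0.001], [-0.0, -0.001, -1.0]]
ft_force: [-0.4, 1.1, -0.2]
opening: 0.314
grip_force: 29.8
```

```bash
python3 - <<'E'
from h import *
go((*tr(TL,.005,-.04),.0105),10.8)
E
```

```text
clk 11.15 yaw0 10.72 shift [-0.07 -0.05  1.11] roll -0.001 F [-0.4  1.1 -0.2]
```

{"name": "move_arm", "arguments": {
  "increments": [
    [-0.07, 0, 0.5, 0],
    [0, 0, 0.45, 0],
    [0, 0, 0.16, 0],
    [0, 0, 0, 0]
  ]
}}

```text
clock: 11.65
ee_pos: [0.5225, -0.3922, 0.0108]
tcp_rot: [[0.982, 0.188, -0.001], [0.188, -0.982, 0.001], [-0.001, -0.001, -1.0]]
ft_force: [0.2, 0.1, -0.6]
opening: 0.314
grip_force: 29.8
```

{"name": "move_arm", "arguments": {
  "increments": [
    [0, 0, 0, 0],
    [0, 0, 0, 0]
  ],
  "grip": 0.5
}}

```text
clock: 11.9
ee_pos: [0.523, -0.3932, 0.0121]
tcp_rot: [[0.982, 0.188, 0.001], [0.188, -0.982, -0.001], [0.001, 0.001, -1.0]]
ft_force: [-0.4, -0.0, -0.0]
opening: 0.482
grip_force: 0.0
```

{"name": "move_arm", "arguments": {
  "increments": [
    [0, 0, -0.5, 0],
    [0, 0, -1, 0],
    [0, 0, -1, 0],
    [0, 0, -0.5, 0],
    [0, 0, 0, 0]
  ]
}}

```text
clock: 12.52
ee_pos: [0.5233, -0.3935, 0.1031]
tcp_rot: [[0.982, 0.188, 0.002], [0.188, -0.982, -0.002], [0.002, 0.003, -1.0]]
ft_force: [-0.2, 0.1, -0.2]
opening: 0.5
grip_force: 0.0
```

```bash
python3 - <<'E'
from h import *
go((.4956,-.0144,.06),-27.2)
t=shot("top"); top_sl(t)
s=shot("side")
g=lambda c,u0,u1,v0,v1:cv2.resize(np.clip(c["pixels"][v0:v1,u0:u1,::-1].astype(float)*1.6,0,255).astype(np.uint8),(400,400),interpolation=cv2.INTER_NEAREST)
cv2.imwrite("pics/p2.png",np.hstack([g(t,315,415,150,250),g(s,265,345,130,210)]))
E
```

```text
clk 12.53 yaw0 10.81 shift [ -6.6  -10.82   1.44] roll 0.422 F [-0.2  0.1 -0.2]
uv [253.6 196.2] A 60 ctr [ 0.4926 -0.0214] ang -26.2 len 0.053 wid 0.01
uv [203.4 203.7] A 79 ctr [0.467  0.1277] ang 3.3 len 0.056 wid 0.013
```

View pics/p2.png

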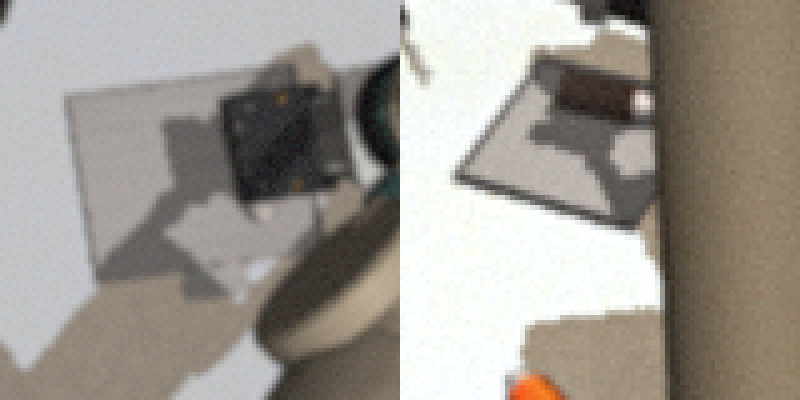

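The first sleeve lies in the large tray, towards its far side, with the nose towards the tab (side crop (595,95), nose (640,100)). Next is the middle sleeve.

{"name": "move_arm", "arguments": {
  "increments": [
    [0, 0, 0, 0.105],
    [0, 0, 0, 0.105],
    [0, 0, 0, 0.106],
    [0, 0, 0, 0.106],
    [-0.6, -0.98, 0, 0],
    [-0.6, -0.98, 0, 0],
    [-0.6, -0.98, 0, 0],
    [-0.6, -0.98, 0, 0],
    [-0.6, -0.98, 0, 0],
    [-0.6, -0.98, 0, 0],
    [-0.6, -0.98, 0, 0],
    [-0.6, -0.98, 0, 0],
    [-0.6, -0.98, 0.3, 0],
    [-0.6, -0.98, 0.5, 0],
    [-0.6, -1, 0.5, 0],
    [0, 0, 0.14, 0],
    [0, 0, 0, 0]
  ],
  "grip": 0.65
}}

```text
clock: 14.75
ee_pos: [0.494, -0.0146, 0.0574]
tcp_rot: [[0.89, -0.456, -0.002], [-0.456, -0.89, -0.0], [-0.001, 0.001, -1.0]]
ft_force: [0.1, 0.2, -0.1]
opening: 0.65
grip_force: 0.0
```

```bash
python3 - <<'E'
from h import *
go((.4956,-.0144,.005),-27.2)
E
```

```text
clk 14.75 yaw0 -27.13 shift [ 0.05 -0.03  1.75] roll 0.001 F [ 0.1  0.2 -0.1]
```

{"name": "move_arm", "arguments": {
  "increments": [
    [0.03, 0, 0.7, 0],
    [0, 0, 0.75, 0],
    [0, 0, 0.25, 0],
    [0, 0, 0, 0]
  ]
}}

```text
clock: 15.25
ee_pos: [0.4953, -0.0154, 0.0071]
tcp_rot: [[0.889, -0.457, -0.0], [-0.457, -0.889, -0.0], [-0.0, 0.0, -1.0]]
ft_force: [0.2, 0.3, 1.2]
opening: 0.646
grip_force: 0.0
```

{"name": "move_arm", "arguments": {
  "increments": [
    [0, 0, 0, 0],
    [0, 0, 0, 0],
    [0, 0, 0, 0],
    [0, 0, 0, 0]
  ],
  "grip": 0
}}

```text
clock: 15.75
ee_pos: [0.4953, -0.0147, 0.0075]
tcp_rot: [[0.89, -0.456, 0.001], [-0.456, -0.89, -0.0], [0.001, 0.0, -1.0]]
ft_force: [-1.5, 0.2, 1.6]
opening: 0.317
grip_force: 30.0
```

```bash
python3 - <<'E'
from h import *
z=telemetry.get_state()["ee_pos"][2]; print(z)
go((*onpin(-.1),.0617-.0065+z),gy)
E
```

```text
0.007529557269189267
clk 15.75 yaw0 -27.15 shift [ 3.06 -1.87 -1.84] roll -0.209 F [-1.5  0.2  1.6]
```

{"name": "move_arm", "arguments": {
  "increments": [
    [0, 0, -0.6, 0],
    [0, 0, -1, -0.1],
    [0, 0, -0.24, -0.109],
    [0.5, -0.3, 0, 0],
    [0.5, -0.3, 0, 0],
    [0.5, -0.3, 0, 0],
    [0.5, -0.3, 0, 0],
    [0.5, -0.3, 0, 0],
    [0.56, -0.34, 0, 0],
    [0, 0, 0, 0],
    [0, 0, 0, 0]
  ]
}}

```text
clock: 17.12
ee_pos: [0.5931, 0.0267, 0.062]
tcp_rot: [[0.989, -0.145, -0.002], [-0.145, -0.989, -0.0], [-0.002, 0.0, -1.0]]
ft_force: [1.1, -0.9, -1.7]
opening: 0.316
grip_force: 30.0
```

```bash
python3 - <<'E'
from h import *
go((*onpin(-.075,-.0008),.0627),gy)
E
```

```text
clk 17.12 yaw0 -8.34 shift [ 0.87 -0.01 -0.02] roll -0.0 F [ 1.1 -0.9 -1.7]
```

{"name": "move_arm", "arguments": {
  "increments": [
    [0.3, 0, 0, 0],
    [0.3, 0, 0, 0],
    [0.2, 0, 0, 0],
    [0.15, 0, 0, 0],
    [0, 0, 0, 0]
  ]
}}

```text
clock: 17.75
ee_pos: [0.6224, 0.0224, 0.0622]
tcp_rot: [[0.989, -0.145, -0.0], [-0.145, -0.989, -0.0], [-0.0, 0.0, -1.0]]
ft_force: [-0.1, -0.5, -2.2]
opening: 0.317
grip_force: 30.0
```

{"name": "move_arm", "arguments": {
  "increments": [
    [0.1, 0, 0, 0],
    [0.1, 0, 0, 0],
    [0.1, 0, 0, 0],
    [0, 0, 0, 0]
  ]
}}

```text
clock: 18.25
ee_pos: [0.6299, 0.0214, 0.0622]
tcp_rot: [[0.989, -0.145, -0.003], [-0.145, -0.989, 0.0], [-0.003, 0.0, -1.0]]
ft_force: [-2.8, 1.4, -0.3]
opening: 0.315
grip_force: 30.0
```

{"name": "move_arm", "arguments": {
  "increments": [
    [0.07, 0, 0, 0],
    [0, 0, 0, 0]
  ]
}}

```text
clock: 18.5
ee_pos: [0.6299, 0.0214, 0.062]
tcp_rot: [[0.989, -0.145, -0.006], [-0.145, -0.989, 0.001], [-0.006, 0.0, -1.0]]
ft_force: [-6.2, 1.1, 2.6]
opening: 0.313
grip_force: 30.0
```

{"name": "move_arm", "arguments": {
  "increments": [
    [0.05, 0, 0, 0],
    [0, 0, 0, 0]
  ]
}}

```text
clock: 18.75
ee_pos: [0.63, 0.0214, 0.0618]
tcp_rot: [[0.989, -0.145, -0.009], [-0.145, -0.989, 0.001], [-0.009, 0.0, -1.0]]
ft_force: [-8.8, 1.5, 3.9]
opening: 0.318
grip_force: 30.0
```

It stopped about 21 mm on, with the force rising to about 9 N, so this sleeve is blocked and goes in the small tray.

{"name": "move_arm", "arguments": {
  "increments": [
    [-0.2, 0, 0, 0],
    [-0.5, 0, 0, 0],
    [-1, 0, 0, 0],
    [-0.5, 0, -0.3, 0],
    [0, 0, -0.5, 0]
  ]
}}

```text
clock: 19.38
ee_pos: [0.5685, 0.0304, 0.0873]
tcp_rot: [[0.989, -0.145, 0.0], [-0.145, -0.989, -0.0], [0.0, 0.0, -1.0]]
ft_force: [-0.4, -0.3, -1.0]
opening: 0.314
grip_force: 30.0
```

```bash
python3 - <<'E'
from h import *
go((*tr(TS,.005,0),.045),6)
E
```

```text
clk 19.38 yaw0 -8.34 shift [ -1.51 -10.31   1.41] roll -0.159 F [-0.4 -0.3 -1. ]
```

{"name": "move_arm", "arguments": {
  "increments": [
    [0, 0, 0, -0.08],
    [0, 0, 0, -0.079],
    [-0.15, -1, 0, 0],
    [-0.15, -1, 0, 0],
    [-0.15, -1, 0, 0],
    [-0.15, -1, 0, 0],
    [-0.15, -1, 0, 0],
    [-0.15, -1, 0, 0],
    [-0.15, -1, 0, 0],
    [-0.15, -1, 0.2, 0],
    [-0.15, -1, 0.4, 0],
    [-0.15, -1, 0.4, 0],
    [0, -0.31, 0.41, 0],
    [0, 0, 0, 0]
  ]
}}

```text
clock: 21.12
ee_pos: [0.4928, 0.3332, 0.0436]
tcp_rot: [[0.994, 0.105, -0.0], [0.105, -0.994, -0.001], [-0.0, 0.001, -1.0]]
ft_force: [0.2, 0.2, -1.7]
opening: 0.314
grip_force: 30.0
```

```bash
python3 - <<'E'
from h import *
go((*tr(TS,.005,0),.0115),6)
E
```

```text
clk 21.12 yaw0 6.02 shift [-0.05 -0.01  1.07] roll 0.0 F [ 0.2  0.2 -1.7]
```

{"name": "move_arm", "arguments": {
  "increments": [
    [-0.05, 0, 0.5, 0],
    [0, 0, 0.42, 0],
    [0, 0, 0.15, 0],
    [0, 0, 0, 0]
  ]
}}

```text
clock: 21.62
ee_pos: [0.491, 0.3326, 0.0116]
tcp_rot: [[0.995, 0.103, -0.0], [0.103, -0.995, -0.0], [-0.0, 0.0, -1.0]]
ft_force: [0.7, -0.3, -1.3]
opening: 0.311
grip_force: 30.0
```

{"name": "move_arm", "arguments": {
  "increments": [
    [0, 0, 0, 0],
    [0, 0, 0, 0]
  ],
  "grip": 0.5
}}

```text
clock: 21.88
ee_pos: [0.4914, 0.3333, 0.0124]
tcp_rot: [[0.995, 0.104, 0.001], [0.104, -0.995, 0.0], [0.001, -0.0, -1.0]]
ft_force: [-0.3, 0.0, 0.3]
opening: 0.478
grip_force: 0.0
```

{"name": "move_arm", "arguments": {
  "increments": [
    [0, 0, -0.5, 0],
    [0, 0, -1, 0],
    [0, 0, -0.6, 0]
  ]
}}

```text
clock: 22.25
ee_pos: [0.4919, 0.3337, 0.0776]
tcp_rot: [[0.995, 0.104, 0.003], [0.104, -0.995, 0.001], [0.003, -0.001, -1.0]]
ft_force: [0.7, 0.4, 0.2]
opening: 0.502
grip_force: 0.0
```

```bash
python3 - <<'E'
from h import *
go((.4669,.1344,.06),4.1)
s=shot("side","pics/s3.png"); sleeves(s)
print(TS,[np.round(proj(s,(*tr(TS,x,y),.003)),0) for x,y in((-.07,-.05),(-.07,.05),(.07,.05),(.07,-.05))])
E
```

```text
clk 22.25 yaw0 5.97 shift [-1.31  6.57  0.59] roll 0.021 F [0.7 0.4 0.2]
uv [230.2 237.3] A 132 ctr [0.4688 0.1387] ang -2.9 len 0.062 wid 0.03 [64. 41. 32.]
uv [178.9 275.7] A 159 ctr [0.4961 0.3331] ang 7.7 len 0.056 wid 0.03 [37. 24. 19.]
uv [264.6 282. ] A 388 ctr [0.29   0.2104] ang 60.4 len 0.089 wid 0.067 [74. 34. 42.]
(array([0.4862, 0.3329]), 6.0) [array([213., 278.]), array([191., 306.]), array([151., 284.]), array([174., 259.])]
```

Sleeve c lies in the small tray at about (0.496, 0.333). The last one is the left sleeve.

{"name": "move_arm", "arguments": {
  "increments": [
    [-0.2, 1, 0, 0.021],
    [-0.2, 1, 0, 0],
    [-0.2, 1, 0, 0],
    [-0.2, 1, 0, 0],
    [-0.2, 1, 0, 0],
    [-0.2, 1, 0.2, 0],
    [-0.1, 0.57, 0.39, 0],
    [0, 0, 0, 0],
    [0, 0, 0, 0]
  ],
  "grip": 0.65
}}

```text
clock: 23.42
ee_pos: [0.4675, 0.1343, 0.0573]
tcp_rot: [[0.997, 0.071, 0.0], [0.071, -0.997, 0.001], [0.0, -0.0, -1.0]]
ft_force: [0.2, -0.3, 0.1]
opening: 0.652
grip_force: 0.0
```

```bash
python3 - <<'E'
from h import *
go((.4669,.1344,.005),4.1)
E
```

```text
clk 23.43 yaw0 4.07 shift [-0.02 -0.01  1.74] roll -0.0 F [ 0.2 -0.3  0.1]
```

{"name": "move_arm", "arguments": {
  "increments": [
    [0, 0, 0.7, 0],
    [0, 0, 0.75, 0],
    [0, 0, 0.25, 0],
    [0, 0, 0, 0]
  ]
}}

```text
clock: 23.92
ee_pos: [0.4671, 0.1342, 0.0061]
tcp_rot: [[0.997, 0.072, -0.0], [0.072, -0.997, -0.0], [-0.0, 0.0, -1.0]]
ft_force: [-0.9, -0.2, 0.3]
opening: 0.651
grip_force: 0.0
```

{"name": "move_arm", "arguments": {
  "increments": [
    [0, 0, 0, 0],
    [0, 0, 0, 0],
    [0, 0, 0, 0],
    [0, 0, 0, 0]
  ],
  "grip": 0
}}

```text
clock: 24.42
ee_pos: [0.4673, 0.1337, 0.0066]
tcp_rot: [[0.997, 0.071, 0.001], [0.071, -0.997, 0.0], [0.001, -0.0, -1.0]]
ft_force: [-0.3, 1.6, 2.3]
opening: 0.314
grip_force: 30.0
```

```bash
python3 - <<'E'
from h import *
z=telemetry.get_state()["ee_pos"][2]; print(z)
go((*onpin(-.1,-.0008),.0552+z),gy)
E
```

```text
0.0066389677143140376
clk 24.43 yaw0 4.05 shift [ 4.7   2.92 -1.84] roll 0.137 F [-0.3  1.6  2.3]
```

{"name": "move_arm", "arguments": {
  "increments": [
    [0, 0, -0.6, 0],
    [0, 0, -1, 0.07],
    [0, 0, -0.24, 0.067],
    [0.7, 0.44, 0, 0],
    [0.7, 0.44, 0, 0],
    [0.7, 0.44, 0, 0],
    [0.7, 0.44, 0, 0],
    [0.7, 0.44, 0, 0],
    [0.7, 0.44, 0, 0],
    [0.5, 0.28, 0, 0],
    [0, 0, 0, 0],
    [0, 0, 0, 0]
  ]
}}

```text
clock: 25.92
ee_pos: [0.5931, 0.027, 0.0612]
tcp_rot: [[0.99, -0.144, -0.002], [-0.144, -0.99, 0.0], [-0.002, -0.0, -1.0]]
ft_force: [-0.2, 0.2, -0.8]
opening: 0.314
grip_force: 30.0
```

```bash
python3 - <<'E'
from h import *
go((*onpin(-.075,-.0008),.0618),gy)
E
```

```text
clk 25.93 yaw0 -8.25 shift [ 0.87  0.   -0.02] roll 0.001 F [-0.2  0.2 -0.8]
```

{"name": "move_arm", "arguments": {
  "increments": [
    [0.3, 0.01, 0, 0],
    [0.3, 0, 0, 0],
    [0.2, 0, 0, 0],
    [0.15, 0, 0, 0],
    [0, 0, 0, 0]
  ]
}}

```text
clock: 26.55
ee_pos: [0.6224, 0.0222, 0.0613]
tcp_rot: [[0.99, -0.144, -0.0], [-0.144, -0.99, -0.0], [-0.0, 0.0, -1.0]]
ft_force: [0.4, -0.1, -1.8]
opening: 0.313
grip_force: 30.0
```

{"name": "move_arm", "arguments": {
  "increments": [
    [0.15, 0, 0, 0],
    [0.15, 0, 0, 0],
    [0.15, 0, 0, 0],
    [0, 0, 0, 0]
  ]
}}

```text
clock: 27.05
ee_pos: [0.636, 0.0202, 0.0614]
tcp_rot: [[0.99, -0.144, 0.0], [-0.144, -0.99, -0.0], [0.0, 0.0, -1.0]]
ft_force: [-0.2, -0.1, -0.7]
opening: 0.314
grip_force: 30.0
```

{"name": "move_arm", "arguments": {
  "increments": [
    [0.15, 0, 0, 0],
    [0.15, 0, 0, 0],
    [0.15, 0, 0, 0],
    [0.15, 0, 0, 0],
    [0.1, 0, 0, 0],
    [0.08, 0, 0, 0],
    [0, 0, 0, 0]
  ]
}}

```text
clock: 27.92
ee_pos: [0.6588, 0.0169, 0.0614]
tcp_rot: [[0.99, -0.144, 0.0], [-0.144, -0.99, -0.0], [0.0, 0.0, -1.0]]
ft_force: [0.2, 0.0, -1.5]
opening: 0.314
grip_force: 30.0
```

{"name": "move_arm", "arguments": {
  "increments": [
    [0.08, 0, 0, 0],
    [0.07, 0, 0, 0],
    [0, 0, 0, 0]
  ]
}}

```text
clock: 28.3
ee_pos: [0.6633, 0.0163, 0.0615]
tcp_rot: [[0.99, -0.144, 0.0], [-0.144, -0.99, -0.0], [0.0, 0.0, -1.0]]
ft_force: [-0.4, -0.2, -1.3]
opening: 0.315
grip_force: 30.0
```

{"name": "move_arm", "arguments": {
  "increments": [
    [0.06, 0, 0, 0],
    [0.06, 0, 0, 0],
    [0.04, 0, 0, 0],
    [0, 0, 0, 0]
  ]
}}

```text
clock: 28.8
ee_pos: [0.664, 0.0162, 0.0613]
tcp_rot: [[0.99, -0.143, -0.008], [-0.143, -0.99, 0.001], [-0.008, 0.0, -1.0]]
ft_force: [-6.4, 0.9, 3.5]
opening: 0.317
grip_force: 30.0
```

It's home against the block, so it goes to the large tray.

{"name": "move_arm", "arguments": {
  "increments": [
    [-0.2, 0, 0, 0],
    [-0.5, 0, 0, 0],
    [-0.8, 0, 0, 0],
    [-1, 0, 0, 0],
    [-0.8, 0, -0.3, 0],
    [0, 0, -0.5, 0]
  ]
}}

```text
clock: 29.55
ee_pos: [0.5674, 0.0302, 0.0856]
tcp_rot: [[0.99, -0.143, -0.002], [-0.143, -0.99, 0.0], [-0.002, 0.0, -1.0]]
ft_force: [0.8, 0.3, -0.8]
opening: 0.314
grip_force: 30.0
```

```bash
python3 - <<'E'
from h import *
go((*tr(TL,.005,.035),.045),10.8)
E
```

```text
clk 29.55 yaw0 -8.24 shift [-4.12 11.05  1.35] roll -0.212 F [ 0.8  0.3 -0.8]
```

{"name": "move_arm", "arguments": {
  "increments": [
    [0, 0, 0, -0.1],
    [0, 0, 0, -0.112],
    [-0.37, 1, 0, 0],
    [-0.37, 1, 0, 0],
    [-0.37, 1, 0, 0],
    [-0.37, 1, 0, 0],
    [-0.37, 1, 0, 0],
    [-0.37, 1, 0, 0],
    [-0.37, 1, 0, 0],
    [-0.37, 1, 0, 0],
    [-0.37, 1, 0.2, 0],
    [-0.37, 1, 0.4, 0],
    [-0.42, 1.0, 0.4, 0],
    [0, 0.05, 0.35, 0],
    [0, 0, 0, 0]
  ]
}}

```text
clock: 31.42
ee_pos: [0.5108, -0.3186, 0.0444]
tcp_rot: [[0.982, 0.187, -0.001], [0.187, -0.982, 0.001], [-0.0, -0.001, -1.0]]
ft_force: [0.1, -0.2, -0.9]
opening: 0.317
grip_force: 30.0
```

```bash
python3 - <<'E'
from h import *
go((*tr(TL,.005,.035),.0107),10.8)
E
```

```text
clk 31.43 yaw0 10.78 shift [-0.09 -0.02  1.12] roll -0.0 F [ 0.1 -0.2 -0.9]
```

{"name": "move_arm", "arguments": {
  "increments": [
    [-0.05, 0, 0.5, 0],
    [0, 0, 0.45, 0],
    [0, 0, 0.17, 0],
    [0, 0, 0, 0]
  ]
}}

```text
clock: 31.92
ee_pos: [0.5091, -0.3188, 0.0108]
tcp_rot: [[0.982, 0.188, -0.001], [0.188, -0.982, 0.001], [-0.001, -0.001, -1.0]]
ft_force: [-0.8, 0.2, -1.3]
opening: 0.316
grip_force: 30.0
```

{"name": "move_arm", "arguments": {
  "increments": [
    [0, 0, 0, 0],
    [0, 0, 0, 0]
  ],
  "grip": 0.5
}}

```text
clock: 32.17
ee_pos: [0.5097, -0.3196, 0.012]
tcp_rot: [[0.982, 0.188, 0.001], [0.188, -0.982, -0.001], [0.001, 0.001, -1.0]]
ft_force: [-0.2, -0.6, 0.2]
opening: 0.48
grip_force: 0.0
```

{"name": "move_arm", "arguments": {
  "increments": [
    [0, 0, -0.5, 0],
    [0, 0, -1, 0],
    [0, 0, -1, 0],
    [-0.3, -0.8, -1, 0],
    [-0.5, -1, -1, 0],
    [-0.5, -1, -0.5, 0],
    [-0.5, -1, 0, 0],
    [-0.5, -1, 0, 0],
    [-0.5, -1, 0, 0],
    [-0.5, -1, 0, 0],
    [-0.5, -1, 0, 0],
    [0, 0, 0, 0],
    [0, 0, 0, 0]
  ]
}}

```text
clock: 33.8
ee_pos: [0.3545, -0.1117, 0.1624]
tcp_rot: [[0.982, 0.188, 0.003], [0.188, -0.982, -0.002], [0.002, 0.002, -1.0]]
ft_force: [0.7, -0.5, -0.2]
opening: 0.498
grip_force: 0.0
```

```bash
python3 - <<'E'
from h import *
t=shot("top"); s=shot("side"); sleeves(s)
g=lambda c,k:cv2.resize(np.clip(c["pixels"][...,::-1].astype(float)*1.4,0,255).astype(np.uint8),(800,600),interpolation=cv2.INTER_CUBIC)
cv2.imwrite("pics/fin.png",g(t,1)); 
E
```

```text
uv [252.6 113.5] A 383 ctr [ 0.8527 -0.4992] ang 71.8 len 0.304 wid 0.115 [54. 38. 26.]
uv [178.4 275.8] A 182 ctr [0.4969 0.3341] ang 2.7 len 0.067 wid 0.03 [62. 39. 31.]
uv [264.6 282.4] A 381 ctr [0.2892 0.2113] ang 74.9 len 0.09 wid 0.065 [68. 32. 39.]
```

View pics/fin.png

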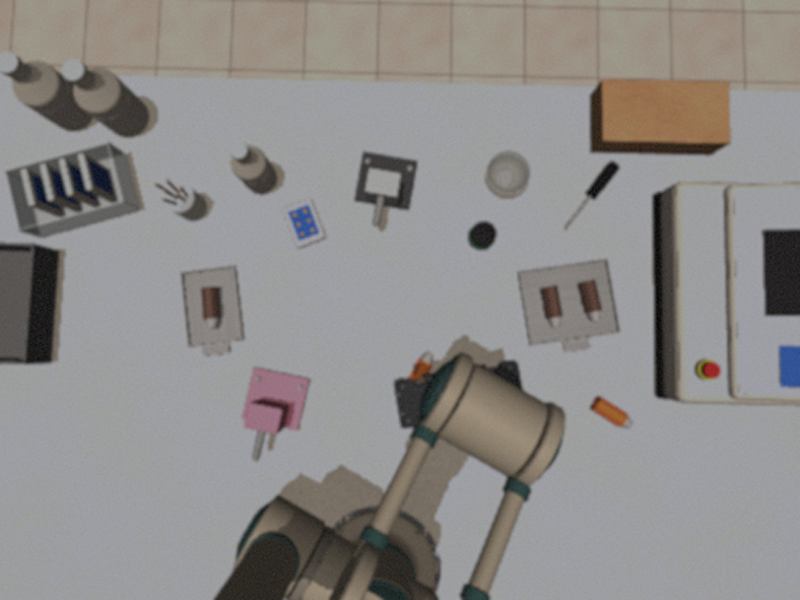

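The final top view shows two sleeves in the large tray at (552,305) and (590,298), and one in the small tray at (212,305). All are lined up with noses towards the tabs, and the bystanders haven't moved.

```bash
python3 -c "
from bench import order; print(order.finish_job())"
```

```text
the job is handed in; nothing more can be done
None
```

All three sleeves were checked on the pin: the two that went fully home are in the large tray and the blocked one is in the small tray, noses towards the tabs, handed in at about 34 s on the clock with no verdict shown.

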